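Hold the loupe in focus over the specimen behind the sash

TASK

Raise the clear sash of the small dust guard by its black grip block to the top of its travel, where it stays by itself. Then take the long-handled loupe by its handle from its rest, bring the lens in through the open front, and finish while holding it still and level in the gripper, centred over the round specimen, the middle of the lens at the height of the brass collar on the gauge post. Do not let the loupe go at the end or let it touch anything else there, do not touch the specimen or move the collar, and leave the jar, dish and metal block where they are.

Things in the scene. Friction and masses are not known exactly. Their poses are not given: they have to be found in the camera images.
- guard: Fixed dust guard, open on top: base plate 170 (x) x 250 (y) x 10, clear side walls 156 high, back wall 50. Origin: centre of its underside, on the bench; x points from the sash (front, x = -70, robot's side) to the back wall (x = 75), z up. Aluminium guide posts 16 x 16, 265 high, at x = -70, y = -115 and 115. Stands left or right on the bench, turned up to 0.3 rad. (Sizes in mm.)
- sash (a joint): Height of the sash above its closed position, m: 0 closed, 0.12 top of travel. Sizes in mm: clear panel 212 wide x 120 high x 5 thick, aluminium strips at top and bottom edge, in the guard's plane x = -70. Lower edge 11 above the bench when closed, 131 when fully up. Takes about 8 N to raise and stays by friction where it is left.
- sash_grip (a point): Centre of the black grip block on the sash's front, moving with it, axes as the guard's. Block 34 (x, towards the robot) x 18 (y, pinch it across this) x 30 high, midway across the sash, its top flush with the sash's top edge. Panel's front face 18 behind this point (+x), block's front end 16 in front. 116 above the bench when closed, 236 when fully up. (Sizes in mm.)
- focal_mark (a point): Centre of the brass collar (20 across, 8 high, small pointer to the front reaching 26 from this point) on a steel gauge post (8 thick, 125 high) inside the guard at its x = 35, y = 85. Its height is the focal height for the middle plane of the lens: 65 to 95 above the bench, different each time. Axes as the guard's. Held by friction. (Sizes in mm.)
- specimen: The part: loose black round resin mount 30 across, 22 high, with a small polished metal face on top, standing on the guard's base plate about 50 behind the sash plane (up to 12 off in x and 20 in y). Origin: centre of its underside, z up; top 32 above the bench. (Sizes in mm.)
- loupe: Loose long-handled loupe, 247 long, 0.08 to 0.15 kg. Origin: lens centre, on the middle plane of all its parts; z: lens axis, up; handle to -x. Steel lens ring 64 across, 10 thick; stem 10 wide, 8 thick to x = -97; black handle 16 x 16 from x = -95 to -215. Centre of mass near x = -125. Starts level on its rest, lens away from the robot, middle plane 38 above the bench. (Sizes in mm.)
- rest: Fixed loupe rest: base plate 250 x 50 x 6 with two grey saddles (12 long in x, 29 wide, seat 30 and cheeks 40 above the bench) carrying the handle at x = -105 and -205; between them, round x = -155, the handle is free for fingers. Origin on the bench under the lens centre at the start, axes as the loupe's then. The loupe lifts straight up out of it. (Sizes in mm.)
- jar: Bystander: loose jar 56 across, 85 high, origin at the centre of its underside. (Sizes in mm.)
- dish: Bystander: loose white dish 80 across, 25 high, origin at the centre of its underside. (Sizes in mm.)
- mount_block: Bystander: loose metal block 50 x 50 x 30 high, origin at the centre of its underside. (Sizes in mm.)

How it is judged (in metres and radians):
On the way, in this order (a step that is already met when the one before it is completed fails the run):
1. the sash has been raised to the top of its travel (within 20 mm) (value of joint sash above 0.1 m), for 0.2 s.
2. the loupe is in the fingers and off its rest (contact force between the fingers and loupe above 1 N and height (world z) of loupe above 0.055 m and contact force between loupe and rest below 0.1 N), for 0.2 s.
At the end, for the whole second after the job is handed in: Sash within 20 mm of the top of its travel; loupe gripped by the fingers alone (not touching guard, sash, specimen or rest), still, its lens centre within 10 mm sideways of the specimen's centre, its middle plane within 5 mm of the collar's height, tilted less than 8 degrees (value of joint sash above 0.1 m and horizontal distance between loupe and specimen below 0.01 m and z of loupe in the frame of focal_mark between -0.005 and 0.005 m and angle between loupe's own z axis and vertical below 0.14 rad and contact force between the fingers and loupe above 1 N and contact force between loupe and guard below 0.2 N and contact force between loupe and specimen below 0.1 N and contact force between loupe and rest below 0.1 N and linear speed of loupe below 0.02 m/s and angular speed of loupe below 0.2 rad/s); the arm keeps its last pose, push and grip.
It fails at once if the specimen is shifted by more than 6 mm (distance of specimen from where it was at the start of the episode above 0.006 m).
It fails at once if the loupe or the robot touches the specimen (contact force between any of loupe, the arm, the fingers and specimen above 0.5 N).
It fails at once if the collar is moved by more than 3 mm (distance of focal_mark from where it was at the start of the episode above 0.003 m).
It fails at once if a bystander is moved by more than 20 mm (distance of any of jar, dish, mount_block from where it was at the start of the episode above 0.02 m).
It also fails if it takes over 72 s, if anything falls off the work surface, if the arm or the gripper's body presses on something with over 40 N, if the wrist force passes 120 N, or if a joint passes its speed limit or range.

ROBOT

A 7-joint arm with a two-finger parallel gripper is mounted at the origin on the work surface. World frame = base frame: x ahead of the robot, y to its left, z up, the work surface at z = 0. Lengths are in m, angles in degrees, forces in N, time in s.
With the tool pointing down it reaches from about 0.35 to 0.775 m from the base axis. Payload 3.1 kg.
Tool frame: the origin (TCP) lies on the centre line of the jaws, within the pads' length; the fingertips stand 17 mm ahead of it and the grasp point (between the pads) lies 2 mm behind it (robot.tip_reach is the distance from the TCP to the fingertips, in m); z points along the fingers, y is the line along which they close (so a half turn about z gives the same grasp; the last joint's range is limited). The gripper opens to 85 mm and grips with 20 to 120 N. Pads are 22 mm wide; open, the fingers measure 114 mm over their backs; the gripper's body (76 mm by 85 mm) begins 54 mm behind the grasp point. The pads swing forward as they close: fully open they stand 13 mm farther back than shut.
Start: joints at [-2.389, 17.813, 0.802, 86.603, -0.252, 75.585, -1.558], TCP at [0.55, 0, 0.248] pointing down, gripper open.
Joint ranges: [-154.91, 154.91], [-16.99, 109.72], [-72.82, 74.43], [7.12, 147.25], [-82.49, 262.49], [11.32, 116.49], [-174.64, 174.64]. Speed limits (degrees/s): [159.86, 159.86, 180, 180, 180, 180, 180].

INTERFACE

Orientations are given as [roll, pitch, yaw] about the fixed x, y, z axes, in that order (R = Rz(yaw) Ry(pitch) Rx(roll)).
In Python, from station import robot, fingers, vision, workorder, recognise gives the robot as it stands. Calls block until the motion is done:
- robot.move_to(position, orientation): joint-space move of the TCP to a pose.
- robot.line_to(position, orientation=None, velocity=0.15, f_stop=None): straight line of the TCP; orientation=None keeps the orientation; velocity is the mean speed in m/s. With f_stop (N) it stops when the force on the tool has changed by that much, and returns True; else False.
- robot.move_j(angles): joint-space move.
- fingers.gripper_to(opening, force=None): opening from 0.0 (shut) to 1.0 (fully open); force is the grip in N (None keeps the last); returns when the fingers have stopped.
- robot.pause(seconds).
- robot.inverse_kinematics(position, orientation): joint angles nearest the present ones, or None.
- vision.grab_frame(name): name is "scene" or "side" or "wrist"; returns the picture (480x640x3 uint8, red, green, blue); there is no depth.
- vision.calibration(name): a dict with "mtx" (3x3 intrinsics, pixels), "extrinsics" (4x4, takes a point from world to camera coordinates); the wrist camera has in their place "T_tool_cam" (4x4, takes a point from camera to tool coordinates, whose origin is the TCP and whose axes are the flange's). Camera axes: x right, y up, looking along -z (the intrinsics and any distortion apply to the point x, -y, -z); pixel columns grow to the right and rows downward; lengths in m; the calibration is good to about 2 mm. A picture is of the moment at which its call begins: read the wrist's pose just before it. calibration takes no time and is no camera call.
A pose or a line that the arm cannot do raises robot.PlanningError and nothing moves.
- workorder.close_job(): hands the job in; it is judged then, once.
Trained networks look in the newest picture that a camera, given by its name, has taken for a name from the list of things; names that differ only in an ending like _2 or _b are one class to them, and where a whole thing is asked for, a point or a joint stands for the part that bears it (a point fixed in the world has none). Each returns a list of dicts, best first, with "p" (0 to 1); they miss things now and then, are a little off and sometimes report something else, mostly with a low value. They report only what shows in the picture. A call takes as long as a camera call.
- recognise(label, camera): "rect" ([centre column, centre row, width, height] in pixels, round what is visible of it).
Readings, each from a call of its own:
- robot.current_time_s(): time.
- robot.current_joint_positions(): joint angles.
- robot.current_dq(): joint speeds.
- robot.current_joint_torque(): joint torques, N m.
- robot.current_tool_pos(): TCP position.
- robot.current_eef_rot(): TCP orientation.
- robot.current_contact_force(): force on the tool from outside, world axes, zero at the start.
- robot.current_torque(): the same for the moment, N m.
- robot.current_finger_gap(): opening from 0.0 (shut) to 1.0 (fully open).
- robot.current_gripper_force(): force on a finger pad.
Only numpy, scipy, OpenCV 4.12 (cv2) and the standard library are available. Lean on these libraries where they do the work, as an engineer would, in place of code of your own. Each camera call takes 0.05 s, during which the arm holds its last target. There are 200 camera calls.

## Working session

There is one attempt and no reset: what is moved stays moved. The work goes in short steps, each a Python script; the robot and the scene stay as the last script left them, time stands still between calls to the robot, and variables do not carry over. Pictures are saved under pics/ and viewed, at most 10 in all, crops included, and the job is handed in when it is done.

```bash
mkdir -p pics; ls; cat > h.py <<'E'
import numpy as np, cv2
from station import robot, fingers, vision, workorder, recognise
from scipy.spatial.transform import Rotation as R
def save(im,n): cv2.imwrite('pics/'+n+'.png',im[:,:,::-1])
def cam(name):
    """K, 4x4 world->camera in OpenCV axes (x right,y down,z forward), dist"""
    c=vision.calibration(name)
    if name=='wrist':
        T=np.eye(4);T[:3,:3]=R.from_euler('xyz',robot.current_eef_rot(),degrees=True).as_matrix();T[:3,3]=robot.current_tool_pos()
        E=np.linalg.inv(T@np.array(c['T_tool_cam']))
    else: E=np.array(c['extrinsics'])
    d=[np.array(c[k]) for k in c if 'dist' in k]
    return np.array(c['mtx']),np.diag([1,-1,-1,1])@E,(d[0] if d else None)
def proj(C,P):
    P=np.atleast_2d(P).astype(float)
    r,_=cv2.Rodrigues(C[1][:3,:3])
    return cv2.projectPoints(P,r,C[1][:3,3],C[0],C[2])[0][:,0]
def onz(C,uv,z):
    q=cv2.undistortPoints(np.array([[uv]],float),C[0],C[2])[0,0]
    Rc=C[1][:3,:3];o=-Rc.T@C[1][:3,3];d=Rc.T@np.array([q[0],q[1],1])
    return o+d*(z-o[2])/d[2]
def ray(C,uv):
    a=onz(C,uv,0);b=onz(C,uv,.2);return a,(b-a)/np.linalg.norm(b-a)
def meet(rays):
    A=sum(np.eye(3)-np.outer(d,d) for _,d in rays);b=sum((np.eye(3)-np.outer(d,d))@o for o,d in rays)
    return np.linalg.solve(A,b)
E
python3 - <<'E'
from h import *
np.set_printoptions(precision=3,suppress=True)
for n in ['scene','side','wrist']:
    im=vision.grab_frame(n); save(im,n+'0'); print(n,{k:(v if k!='mtx' else 0) for k,v in vision.calibration(n).items()}); print(vision.calibration(n)['mtx'])
    if n!='wrist' : 
        for l in ['guard','sash_grip','focal_mark','specimen','loupe','rest','jar','dish','mount_block']:
            print(l,[(np.round(d['rect'],1),round(d['p'],2)) for d in recognise(l,n)[:2]])
print(robot.current_eef_rot(),robot.current_time_s())
E
```

```text
pics
scene {'mtx': 0, 'extrinsics': array([[ 0.215,  0.977,  0.002, -0.141],
       [-0.82 ,  0.18 ,  0.543,  0.432],
       [ 0.53 , -0.118,  0.84 , -1.768],
       [ 0.   ,  0.   ,  0.   ,  1.   ]])}
[[600.98    0.    325.286]
 [  0.    600.98  243.332]
 [  0.      0.      1.   ]]
guard [(array([415.6, 269.1, 141.7, 165.5]), 0.93)]
sash_grip []
focal_mark []
specimen [(array([407.6, 284.4,  12.7,  14.2]), 0.72), (array([401.5, 254.8,  76.3,  63.1]), 0.7)]
loupe [(array([263.6, 273.8,  26.3,  95.6]), 0.74)]
rest [(array([258.1, 277.9,  32. ,  90.9]), 0.66)]
jar []
dish [(array([145.9, 237.3,  30.5,  23.8]), 0.9)]
mount_block [(array([151.5, 287.8,  25.2,  26.2]), 0.64)]
side {'mtx': 0, 'extrinsics': array([[-0.815, -0.579, -0.012,  0.479],
       [ 0.394, -0.569,  0.722, -0.318],
       [-0.425,  0.584,  0.692, -1.339],
       [ 0.   ,  0.   ,  0.   ,  1.   ]])}
[[594.775   0.    320.592]
 [  0.    594.775 247.143]
 [  0.      0.      1.   ]]
guard [(array([230. , 274.1, 106.2, 145.9]), 0.94)]
sash_grip [(array([258.7, 285.2,  36.4,  91.4]), 0.88), (array([402.9, 200.1,  23.6,  23.1]), 0.55)]
focal_mark []
specimen []
loupe [(array([351.8, 236.7,  71.1,  44.2]), 0.6)]
rest [(array([354. , 252.5,  79.8,  39.8]), 0.74)]
jar [(array([220.2, 379.1,  29.4,  42.5]), 0.73)]
dish [(array([446.6, 215.1,  25.9,  18.9]), 0.97)]
mount_block [(array([402.2, 199.9,  21.9,  22.8]), 0.59), (array([217.9, 378.6,  26.2,  39.1]), 0.34)]
wrist {'mtx': 0, 'T_tool_cam': array([[-0.001,  0.959,  0.283,  0.071],
       [ 1.   ,  0.001, -0.001,  0.001],
       [-0.001,  0.283, -0.959, -0.126],
       [ 0.   ,  0.   ,  0.   ,  1.   ]])}
[[398.988   0.    320.56 ]
 [  0.    398.988 236.329]
 [  0.      0.      1.   ]]
[179.999   0.002  90.003] 1.05
```

View pics/scene0.png

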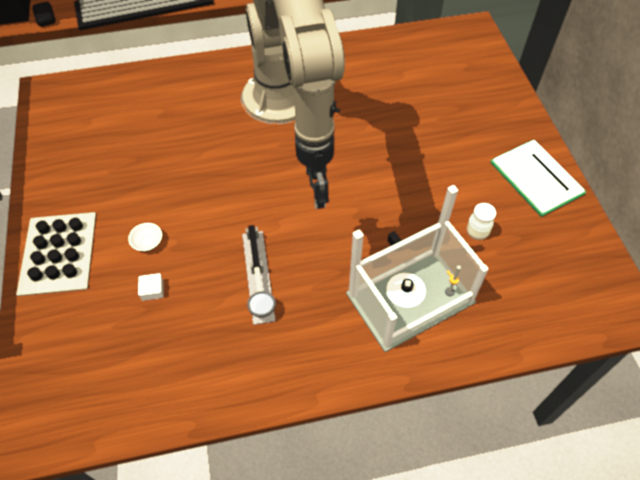

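View pics/side0.png

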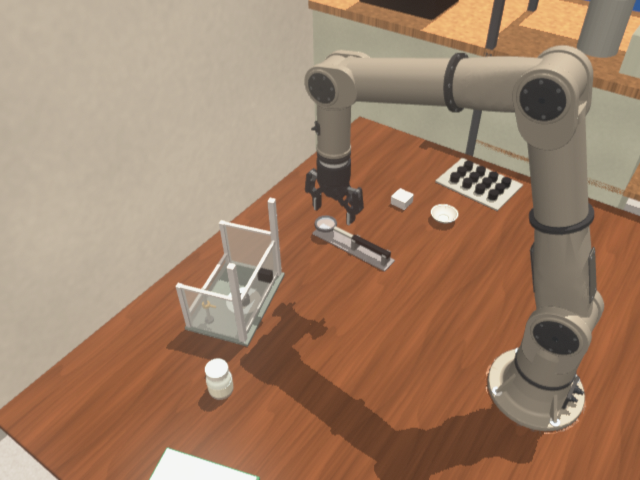

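The scene picture shows the guard to the left (posts' tops at (357,236) and (451,190), grip (393,238), specimen (408,285), collar (453,279)). The loupe lies from (262,305) to (253,230). The side view shows the post tops at (272,203) and (235,268), the collar at (208,304) and the lens at (326,225).

```bash
python3 - <<'E'
from h import *
np.set_printoptions(precision=3,suppress=True)
S=cam('scene');D=cam('side')
for n,a,b in [('postR',(357,236),(272,203)),('postL',(451,190),(235,268)),('grip',(393,238),(265,275)),('collar',(453,279),(208,304)),('lens',(262,305),(326,225)),('hend',(253,230),(388,258)),('jar',(481,222),(220,379))]:
    print(n,meet([ray(S,a),ray(D,b)]))
print('spec',onz(S,(407,285),.03),'lens',onz(S,(262,305),.043),'hend',onz(S,(253,230),.046))
print('dish',onz(S,(146,237),.02),'blk',onz(S,(151,288),.02),'postR',onz(S,(357,236),.265),onz(S,(451,190),.265))
E
```

```text
postR [0.689 0.056 0.255]
postL [0.618 0.273 0.257]
grip [0.634 0.16  0.13 ]
collar [0.729 0.276 0.069]
lens [ 0.682 -0.155  0.032]
hend [ 0.471 -0.144  0.028]
jar [0.576 0.406 0.04 ]
spec [0.704 0.183 0.03 ] lens [ 0.69  -0.153  0.043] hend [ 0.486 -0.142  0.046]
dish [ 0.433 -0.402  0.02 ] blk [ 0.579 -0.398  0.02 ] postR [0.696 0.055 0.265] [0.627 0.273 0.265]
```

```bash
python3 - <<'E'
from h import *
np.set_printoptions(precision=3,suppress=True)
y=-162.3
def look(n,p,o):
    robot.move_to(p,o); robot.pause(.3)
    C=cam('wrist'); im=vision.grab_frame('wrist'); save(im,n); np.save(n+'.npy',np.r_[robot.current_tool_pos(),robot.current_eef_rot()])
    for l in ['sash_grip','focal_mark','specimen','loupe']:
        print(l,[(np.round(d['rect'],1),round(d['p'],2)) for d in recognise(l,'wrist')[:2]])
    print(n,'expected px grip,collar,spec',proj(C,[[.636,.159,.131],[.73,.278,.07],[.704,.183,.032]]).round())
look('w1',[.62,.17,.36],[180,0,y])
# tilted view from the front: tool z tilted toward guard by 30 deg
Rt=(R.from_rotvec(np.deg2rad(30)*np.array([np.sin(np.deg2rad(y)),-np.cos(np.deg2rad(y)),0])*-1)*R.from_euler('xyz',[180,0,y],degrees=True))
print('tool z',Rt.as_matrix()[:,2])
o=list(Rt.as_euler('xyz',degrees=True))
Rt2=(R.from_rotvec(np.deg2rad(-30)*np.array([np.sin(np.deg2rad(y)),-np.cos(np.deg2rad(y)),0])*-1)*R.from_euler('xyz',[180,0,y],degrees=True))
g=np.array([.953,.303])
if Rt.as_matrix()[:2,2]@g<0: o=list(Rt2.as_euler('xyz',degrees=True))
c=np.array([.655,.165])-g*.13+np.array([-.303,.953])*.05
look('w2',[*c,.26],o)
print(robot.current_joint_positions(),robot.current_time_s())
E
python3 -c "
import cv2,numpy as np
a=cv2.imread('pics/w1.png');b=cv2.imread('pics/w2.png');cv2.imwrite('pics/w12.png',cv2.resize(np.vstack([a,b]),(450,600)) ) if 0 else None"
```

```text
sash_grip [(array([305.5, 223.1, 231.4,  49.9]), 0.59)]
focal_mark [(array([533.8, 213.1,  81. ,  60.5]), 0.66), (array([311.8, 254.6,  23.2,  14.3]), 0.65)]
specimen [(array([313.3, 255.3,  24. ,  16.2]), 0.64)]
loupe [(array([ 30.2,  91.2,  53.9, 182.2]), 0.79)]
w1 expected px grip,collar,spec [[306. 214.]
 [383. 308.]
 [311. 253.]]
tool z [ 0.476  0.152 -0.866]
sash_grip [(array([258.6, 236.1, 268.4, 101.5]), 0.83)]
focal_mark []
specimen []
loupe []
w2 expected px grip,collar,spec [[258. 254.]
 [353. 287.]
 [277. 228.]]
[  3.364  -1.179 -24.354 113.824   1.995  37.324  85.323] 4.475
```

View pics/w1.png

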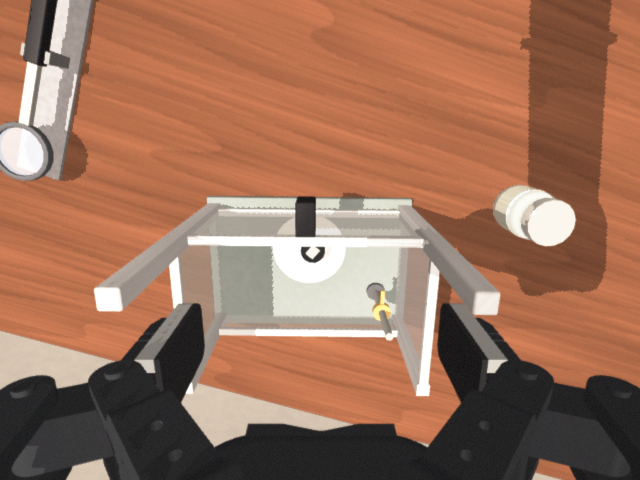

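View pics/w2.png

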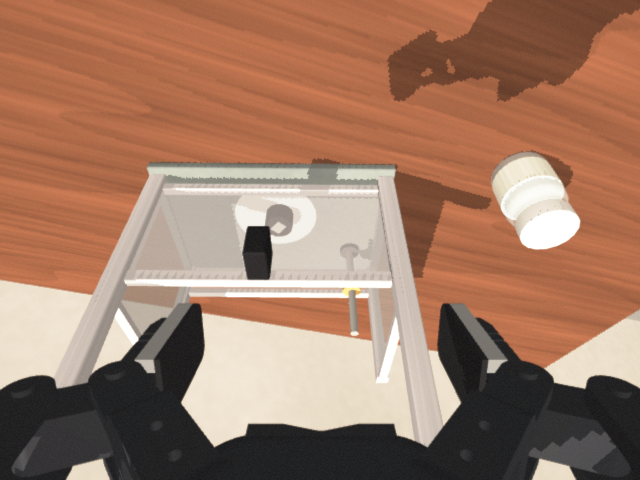

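The two wrist pictures show the sash square on, as expected. In w1 the grip is at (306,217), the specimen at (313,253) and the collar at (381,311). In w2 the collar is at (351,292).

```bash
cat > fit.py <<'E'
from h import *
from scipy.optimize import least_squares
np.set_printoptions(precision=4,suppress=True)
def wcam(n):
    v=np.load(n+'.npy');c=vision.calibration('wrist');T=np.eye(4);T[:3,:3]=R.from_euler('xyz',v[3:],degrees=True).as_matrix();T[:3,3]=v[:3]
    return np.array(c['mtx']),np.diag([1,-1,-1,1])@np.linalg.inv(T@np.array(c['T_tool_cam'])),None
def g2w(p,q): c,s=np.cos(p[2]),np.sin(p[2]);q=np.array(q,float);return np.array([p[0]+c*q[0]-s*q[1],p[1]+s*q[0]+c*q[1],q[2]])
if __name__=='__main__':
    W1,W2,S,D=wcam('w1'),wcam('w2'),cam('scene'),cam('side')
    G=lambda x,y,z:(lambda p:g2w(p,(x,y,z)))
    sp=lambda p:np.array([p[4],p[5],.032]); co=lambda p:g2w(p,(.035,.085,p[3]))
    a,b,pr,pl,pt=G(-.085,-.125,0),G(-.085,.125,0),G(-.07,-.115,.265),G(-.07,.115,.265),G(.035,.085,.125)
    obs=[(W1,a,(207,199)),(W1,b,(411,199)),(W2,a,(150,164)),(W2,b,(395,164)),(W1,pr,(109,300)),(W1,pl,(486,301)),(W1,sp,(313,252.5)),(W2,sp,(279,228)),(W1,co,(381,311)),(W2,co,(351,292)),
     (W1,pt,(389,336)),(W2,pt,(354,332)),(S,pr,(357,236)),(S,pl,(451,190)),(S,sp,(408,284)),(S,co,(453,279)),(D,co,(208,304)),(D,pr,(272,204)),(D,pl,(235,268))]
    f=lambda p:np.concatenate([proj(C,q(p))[0]-uv for C,q,uv in obs])
    r=least_squares(f,[.722,.186,.309,.07,.704,.183],x_scale=[.01,.01,.05,.01,.01,.01],loss='soft_l1')
    print(r.x);print(f(r.x).reshape(-1,2).round(1).tolist());np.save('g.npy',r.x)
    p=r.x;print('grip',g2w(p,(-.0905,0,.116)),'spec in guard',R.from_euler('z',-p[2]).apply([p[4]-p[0],p[5]-p[1],0]))
    print('w1 grip top exp',proj(W1,[g2w(p,(-.1045,0,.131)),g2w(p,(-.0725,0,.131))]))
    for n,uv in [('lens',(22,152)),('stem/handle',(31,63))]: print(n,onz(W1,uv,.043))
E
python3 fit.py
```

```text
[0.7252 0.1858 0.3013 0.0726 0.7024 0.1845]
[[0.6, -3.9], [-0.5, -2.6], [-1.7, -2.4], [-0.3, -1.1], [-2.1, 0.7], [0.3, 2.0], [-0.0, -0.0], [0.2, 0.2], [0.8, 0.7], [0.8, -1.2], [0.3, -0.3], [0.6, 0.9], [-0.1, -1.5], [0.6, -1.1], [-0.5, -0.1], [0.3, 0.2], [-3.3, -1.0], [-2.1, -4.7], [-5.1, -3.0]]
grip [0.6387 0.159  0.116 ] spec in guard [-0.0221  0.0055  0.    ]
w1 grip top exp [[304.886  201.5101]
 [305.0563 235.4827]]
lens [ 0.6845 -0.1528  0.043 ]
stem/handle [ 0.5905 -0.153   0.043 ]
```

```bash
python3 - <<'E'
from fit import *
p=np.load('g.npy');yaw=np.rad2deg(p[2])-180;o=[180,0,yaw]
q=g2w(p,(-.0915,0,0))[:2]
robot.move_to([*q,.24],o)
print(robot.line_to([*q,.118],velocity=.12,f_stop=10))
fingers.gripper_to(0.0,60); print('gap',robot.current_finger_gap(),robot.current_gripper_force(),robot.current_tool_pos())
print('stop',robot.line_to([*q,.236],velocity=.08,f_stop=30)); print(robot.current_contact_force(),robot.current_tool_pos(),robot.current_finger_gap())
robot.pause(.3)
save(vision.grab_frame('scene'),'s1')
fingers.gripper_to(1.0); robot.line_to([*q,.34])
save(vision.grab_frame('scene'),'s2'); print(robot.current_time_s())
import cv2
a=cv2.imread('pics/s2.png')[140:360,180:560];cv2.imwrite('pics/s2c.png',cv2.resize(a,None,fx=2,fy=2))
E
```

```text
False
gap 0.20194464903812226 61.64734482765198 [0.6373 0.1604 0.1182]
stop False
[  6.3424   8.2063 -22.5233] [0.6372 0.1604 0.2284] 0.20261625430553062
10.6
```

View pics/s2c.png

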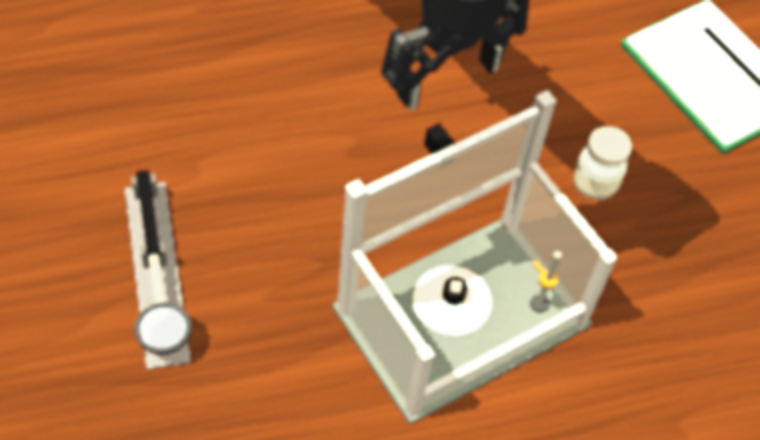

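The picture shows the sash raised, with its top strip just below the post tops and nothing else disturbed. Next I'll check the height from pixels and take a low front view of the collar.

```bash
python3 - <<'E'
from fit import *
p=np.load('g.npy');S=cam('scene')
for h in (.231,.241,.251): print(h,[((proj(S,g2w(p,(-.07,y,h)))[0]-[180,140])*2).round(1) for y in (-.106,.106)], ((proj(S,g2w(p,(-.1065,0,h)))[0]-[180,140])*2).round(1))
g=np.array([np.cos(p[2]),np.sin(p[2])]);Tc=np.array(vision.calibration('wrist')['T_tool_cam'])
done=False
for t in (60,50,40):
  for cx in (-.36,-.32,-.28,-.24):
    for cz in (.16,.2,.24):
      if done: break
      zt=np.array([*(g*np.sin(np.deg2rad(t))),-np.cos(np.deg2rad(t))]); yt=np.array([g[1],-g[0],0])*-1
      xt=np.cross(yt,zt); 
      if xt[2]>0: yt=-yt; xt=-xt
      M=np.c_[xt,yt,zt]; cam0=g2w(p,(cx,.05,cz)); tcp=cam0-M@Tc[:3,3]
      o=list(R.from_matrix(M).as_euler('xyz',degrees=True))
      tip=tcp+.02*zt
      if (tip[:2]-p[:2])@g>-.13 or tip[2]<.05: continue
      if robot.inverse_kinematics(list(tcp),o) is None: continue
      try: robot.move_to(list(tcp),o); done=True; print(t,cx,cz,tcp)
      except robot.PlanningError as e: print(e)
robot.pause(.3)
C=cam('wrist');save(vision.grab_frame('wrist'),'w3');np.save('w3.npy',np.r_[robot.current_tool_pos(),robot.current_eef_rot()])
print(proj(C,[g2w(p,(.035,.085,.0726)),g2w(p,(.035,.085,.125)),g2w(p,(-.07,0,.131)),[p[4],p[5],.032]]),robot.current_time_s())
E
```

```text
0.231 [array([359.8, 204. ]), array([530.6, 121.1])] [427.8 136.8]
0.241 [array([360.3, 198.5]), array([532.2, 115.3])] [428.7 131.1]
0.251 [array([360.8, 193. ]), array([533.8, 109.5])] [429.7 125.4]
60 -0.36 0.2 [0.5044 0.171  0.1993]
[[354.6887 205.1051]
 [355.7354 254.8578]
 [253.8745 236.4817]
 [272.5331 143.8942]] 13.3083
```

View pics/w3.png

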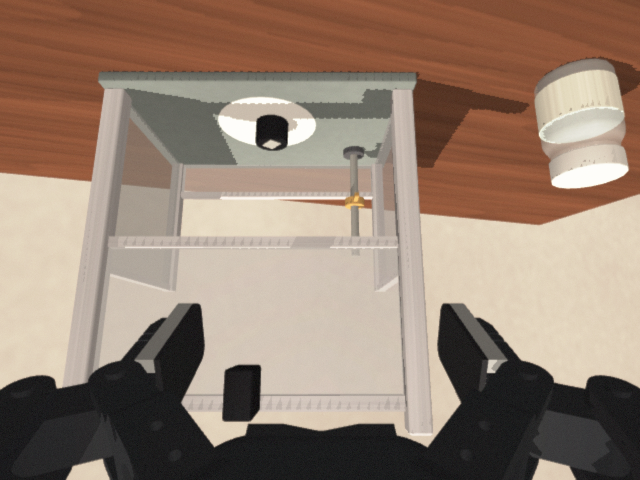

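The low view shows the lower sash edge at row 237 (predicted 236.5 for fully up), and the post top at (356,254) as predicted. The collar sits near row 202, slightly lower than my estimate, so I'll measure it properly.

```bash
python3 - <<'E'
from fit import *
p=np.load('g.npy');im=cv2.imread('pics/w3.png')
hsv=cv2.cvtColor(im,cv2.COLOR_BGR2HSV)
m=cv2.inRange(hsv,(15,110,100),(35,255,255)); 
n,l,st,ce=cv2.connectedComponentsWithStats(m[:,:]);i=[k for k in range(1,n) if 330<ce[k][0]<375 and 170<ce[k][1]<230]
print([(st[k].tolist(),ce[k]) for k in i])
for r in range(190,214): 
    c=np.where(m[r,335:375])[0]; print(r,(c.min()+335,c.max()+335) if len(c) else '')
C=wcam('w3')
for h in (.066,.070,.074): print(h,[proj(C,g2w(p,(.035-dx,.085,h+d)))[0].round(1)[1] for dx,d in ((.01,-.004),(.01,.004),(-.01,-.004),(-.01,.004),(.026,0))], [proj(C,g2w(p,(.035,.085+s,h)))[0].round(1)[0] for s in (-.01,.01)])
print(proj(C,[g2w(p,(-.07,y,z)) for y,z in((-.125,0),(.125,0))]))
E
```

```text
[([345, 193, 19, 16, 207], array([354.1594, 201.058 ]))]
190 
191 
192 
193 (np.int64(355), np.int64(358))
194 (np.int64(354), np.int64(358))
195 (np.int64(354), np.int64(358))
196 (np.int64(351), np.int64(358))
197 (np.int64(348), np.int64(361))
198 (np.int64(346), np.int64(362))
199 (np.int64(345), np.int64(363))
200 (np.int64(345), np.int64(363))
201 (np.int64(345), np.int64(363))
202 (np.int64(345), np.int64(363))
203 (np.int64(345), np.int64(363))
204 (np.int64(345), np.int64(363))
205 (np.int64(345), np.int64(363))
206 (np.int64(345), np.int64(363))
207 (np.int64(346), np.int64(362))
208 (np.int64(349), np.int64(359))
209 
210 
211 
212 
213 
0.066 [np.float64(192.3), np.float64(199.8), np.float64(198.7), np.float64(205.8), np.float64(190.6)] [np.float64(344.9), np.float64(364.2)]
0.07 [np.float64(196.0), np.float64(203.6), np.float64(202.3), np.float64(209.4), np.float64(194.5)] [np.float64(345.0), np.float64(364.3)]
0.074 [np.float64(199.8), np.float64(207.3), np.float64(205.8), np.float64(213.1), np.float64(198.4)] [np.float64(345.0), np.float64(364.4)]
[[108.1482  81.861 ]
 [412.039   81.6273]]
```

```bash
python3 - <<'E'
from fit import *
robot.move_to([.45,.1,.36],[180,0,-178]);robot.move_to([.56,-.15,.28],[180,0,180]); robot.pause(.3)
C=cam('wrist');im=vision.grab_frame('wrist');save(im,'w4');np.save('w4.npy',np.r_[robot.current_tool_pos(),robot.current_eef_rot()])
print([(np.round(d['rect'],1),round(d['p'],2)) for d in recognise('loupe','wrist')[:2]],robot.current_time_s())
E
```

```text
[(array([314.9, 222.8,  63.5, 252.4]), 0.86)] 17.075
```

View pics/w4.png

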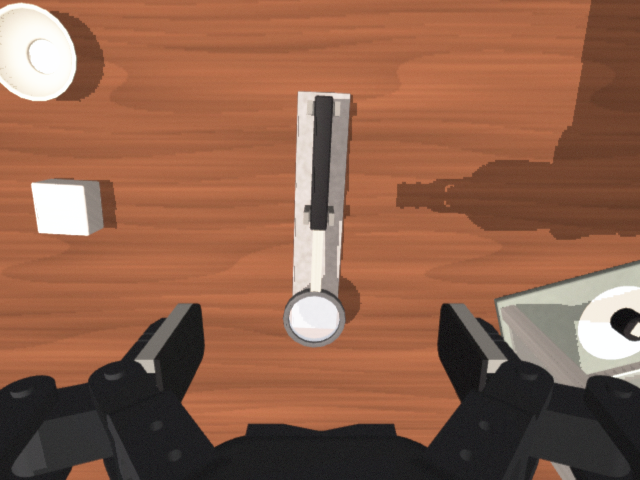

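The loupe shows lens centre (314.5,317.5), and handle from (318,229) to (323.5,97), lying in its saddles, with the free stretch in between. I'll grasp there and lift, then measure the loupe in the hand.

```bash
python3 - <<'E'
from fit import *
p=np.load('g.npy');C=wcam('w4')
L=onz(C,(314.5,317.5),.040);H=onz(C,(323.5,97),.046);N=onz(C,(318,229),.046)
print(L,H,N,'len',np.linalg.norm((L-H)[:2]),np.linalg.norm((L-N)[:2]))
d=(L-H)[:2];L0=H[:2]+d/np.linalg.norm(d)*.215
d/=np.linalg.norm(d);Lm=(L0+L[:2])/2;th=np.arctan2(d[1],d[0]);print('yaw',np.rad2deg(th),Lm)
g=Lm-.153*d;yaw=np.rad2deg(th)+180;yaw=(yaw+180)%360-180
o=[180,0,yaw]
robot.move_to([*g,.14],o)
print('stop',robot.line_to([*g,.038],velocity=.1,f_stop=8))
fingers.gripper_to(0.0,80);print(robot.current_finger_gap(),robot.current_gripper_force(),robot.current_tool_pos())
robot.line_to([*g,.15],velocity=.08);robot.pause(.5)
print(robot.current_finger_gap(),robot.current_gripper_force(),robot.current_contact_force(),robot.current_torque(),robot.current_tool_pos())
C=cam('wrist');save(vision.grab_frame('wrist'),'w5');np.save('w5.npy',np.r_[robot.current_tool_pos(),robot.current_eef_rot()])
np.save('l.npy',np.r_[Lm,th,g]);print(robot.current_time_s())
print('pred lens px',proj(C,[*Lm,.152]))
E
```

```text
[ 0.684  -0.1567  0.04  ] [ 0.4718 -0.148   0.046 ] [ 0.5887 -0.1529  0.046 ] len 0.2123496724074762 0.0953664150605907
yaw -2.32838325928137 [ 0.6853 -0.1567]
stop False
0.16985643271862627 78.59925985336304 [ 0.5327 -0.1504  0.0383]
0.1684707113851659 78.26177716255188 [-0.2229 -0.0975 -1.0582] [-0.0026  0.0485 -0.0095] [ 0.5324 -0.1505  0.15  ]
21.6083
pred lens px [[323.6482 629.6628]]
```

View pics/w5.png

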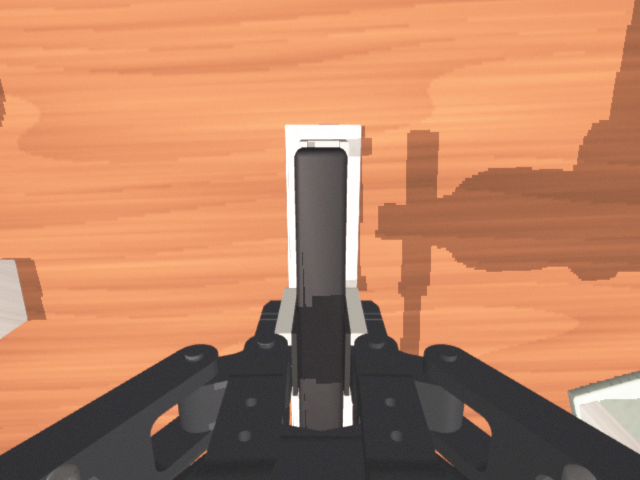

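The loupe is firmly gripped and clear of its rest (weight about 1.06 N), with the handle straight in the jaws, rear end at (322,150). Next I take it to the guard and stop with the lens in front for a check.

```bash
python3 - <<'E'
from fit import *
p=np.load('g.npy');l=np.load('l.npy');C=wcam('w5')
M=C[1]; th=l[2]
for t in (-.05,0,.05): # predicted rear end top edge for pitch t (lens down positive)
    v=np.load('w5.npy')[:3]; e=v+np.array([-.0625*np.cos(th),-.0625*np.sin(th),.008+.0625*t]); n=np.array([-np.sin(th),np.cos(th),0])*.008
    print(t,proj(C,[e-n,e+n]).round(1).tolist())
g=np.array([np.cos(p[2]),np.sin(p[2])]);spec=p[4:6]
o=[180,0,np.rad2deg(p[2])-180]
pre=spec-g*(.1525+.12); fin=spec-g*.1525
print(pre,fin,[robot.inverse_kinematics([*q,.07],o) is not None for q in (pre,fin)])
robot.line_to([.455,-.14,.16],velocity=.15)
robot.line_to([*pre,.16],o,velocity=.15)
robot.line_to([*pre,.075],velocity=.1);robot.pause(.4)
for n in('scene','side'): save(vision.grab_frame(n),n+'5')
print(robot.current_tool_pos(),robot.current_time_s())
for n in('scene','side'): print(proj(cam(n),[*(pre+g*.1525),.075]), proj(cam(n),g2w(p,(.035,.085,.07))))
import cv2
a=cv2.imread('pics/scene5.png')[180:330,280:480];b=cv2.imread('pics/side5.png')[180:330,180:380]
cv2.imwrite('pics/c5.png',cv2.resize(np.hstack([a,b]),None,fx=2,fy=2,interpolation=cv2.INTER_CUBIC))
E
```

```text
-0.05 [[297.6, 149.0], [351.5, 148.9]]
0 [[297.0, 149.8], [352.3, 149.7]]
0.05 [[296.4, 150.6], [353.2, 150.6]]
[0.4422 0.1037] [0.5567 0.1393] [True, True]
[0.4422 0.1036 0.0751] 25.5583
[[381.0762 236.0976]] [[453.0463 279.7744]]
[[284.7694 295.3871]] [[204.8118 303.7552]]
```

View pics/c5.png

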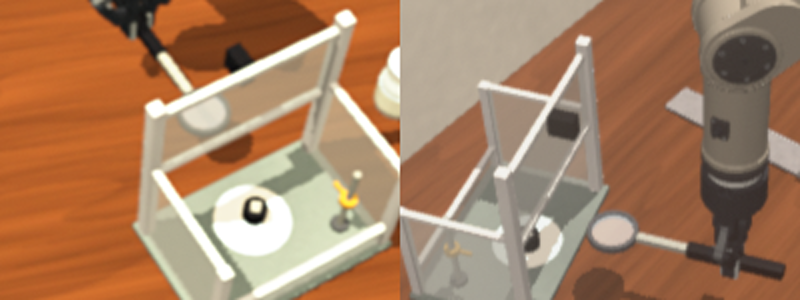

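The lens is at scene (382,236) and side (287,295.5), within about 2 px of the prediction, so it is level and lined up with the opening. I'll go in.

```bash
python3 - <<'E'
from fit import *
p=np.load('g.npy');g=np.array([np.cos(p[2]),np.sin(p[2])]);spec=p[4:6];fin=spec-g*.1525
robot.line_to([*(fin-g*.12),.0705],velocity=.05)
print('stop',robot.line_to([*fin,.0705],velocity=.06,f_stop=5));robot.pause(.6)
print(robot.current_tool_pos(),robot.current_eef_rot(),robot.current_finger_gap(),robot.current_gripper_force(),robot.current_contact_force(),robot.current_time_s())
out=[]
for n,(x,y) in(('scene',(350,225)),('side',(170,240))):
    im=vision.grab_frame(n);save(im,n+'6');C=cam(n)
    print(n,'lens',proj(C,[*spec,.0703]).round(1),'collar',proj(C,g2w(p,(.035,.085,.07))).round(1))
    out.append(cv2.resize(im[y:y+90,x:x+130,::-1],None,fx=3,fy=3,interpolation=cv2.INTER_CUBIC))
cv2.imwrite('pics/c6.png',np.hstack(out))
E
```

```text
stop False
[0.5567 0.1393 0.0705] [-179.9976   -0.0027 -162.7313] 0.17374545658568383 78.09588074684143 [-0.0126  0.5839 -1.7884] 28.5583
scene lens [[409.5 275.7]] collar [[453.  279.8]]
side lens [[239.7 285.8]] collar [[204.8 303.8]]
```

View pics/c6.png

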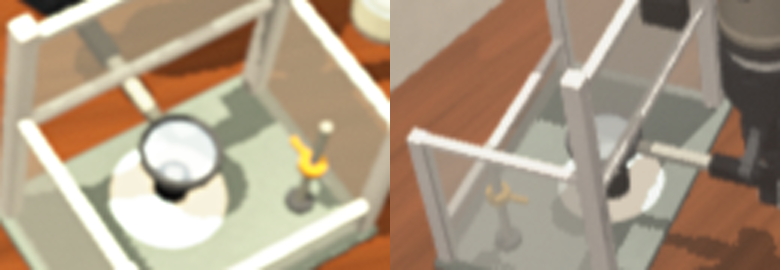

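The lens sits at scene (410,276.7) against a predicted (409.5,275.7). In the side view, lens and collar are both off by the same 1–2 px, so height and centring hold, and nothing touches. Handing in.

```bash
python3 -c "
from station import robot,workorder
print(max(map(abs,robot.current_dq())),robot.current_contact_force());print(workorder.close_job())"
```

```text
0.09010205227167042 [-0.75187945 -0.56337041 -1.6047149 ]
the job is handed in; nothing more can be done
None
```

I raised the sash to the top of its travel and handed the job in with the loupe held still and level over the specimen. By the camera checks, the lens is within about 2 mm of the specimen's centre and of the collar's height (about 70 mm), but the interface returned no verdict.

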